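# Snap the cap onto the open oil bottle and keep it pressed home

## Task

One of the two steel oil bottles has lost its cap. Pick up the loose black cap, press it straight down onto that bottle's stud until it clicks, and keep pressing after the click so that its rim sits fully home on the collar. Finish still gripping the cap and pressing it down firmly; leave the bottle upright roughly where it stands and do not knock the other things about.

Things in the scene. Friction and masses are not known exactly. Their poses are not given: they have to be found in the camera images.
- loose_cap: Loose black cap, 44 mm tall, 40 g, standing open side down: skirt 46 mm wide, 24 mm tall; on it a round grip knob 30 mm wide, 20 mm tall, leaving an 8 mm flat step round the knob's foot (24 mm above the rim) where fingertips can bear down. Inside: a lip of 30 mm bore, 5 mm tall, at the rim, then a 36 mm bore, 22 mm deep from the rim. Origin: centre of the rim (underside), z up.
- open_bottle: Loose steel bottle without cap, about 0.5 kg: body 64 mm wide; a 39 mm collar whose flat top is 100 mm up; above it the bare stud, 27 mm wide, 20 mm tall, end bevelled. Four sprung balls bulge from the stud's side 9.8 mm above the collar and hold the cap's lip once it has snapped past them. Origin: centre of the underside, z up.
- stud_seat (a point): Centre of the collar's top face on the open bottle, on the stud's axis, z up; the fully home cap has its origin here. The cap's lip meets the balls with its rim about 14 mm above here; resistance rises to about 8 N (5 to 14), drops to almost nothing below about 9 mm, the last 5 mm are drawn down by the balls; then the rim lands on the rigid collar.
- capped_bottle: The other steel oil bottle, the same but with a cap of the same shape on it, 145 mm tall; leave it alone. The two bottles swap places between starts. Origin: centre of the underside.
- tumbler: Bystander: clear glass tumbler, 76 mm in diameter, 86 mm tall. Origin: centre of the underside.
- salt_shaker: Bystander: salt shaker, 44 mm in diameter, 90 mm tall. Origin: centre of the underside.
- teaspoon: Bystander: teaspoon lying on the counter, 137x28x13 mm. Origin: centre of the underside.
- foil_parcel: Bystander: crumpled foil parcel, 42x66x59 mm. Origin: centre of the underside.
Not all that is in view belongs to the job. There is more than one size of the loose_cap; the job needs the middle-sized.

How it is judged:
By the outcome, as a careful person would: the job done as asked, in the order asked, and still so for the second after the job is handed in, while the arm keeps its last pose, push and grip.
It also fails if it takes over 48 s, if anything falls off the work surface, if the arm or the gripper's body presses on something with over 40 N, if the wrist force passes 120 N, or if a joint passes its speed limit or range.

## Robot

A 6-joint arm with a two-finger parallel gripper is mounted at the origin on a cart in front of the work surface, level with it; the furniture and walls round the work are solid. World frame = base frame: x ahead of the robot, y to its left, z up, the work surface at z = 0. Lengths are in m, angles in rad, forces in N, time in s.
With the tool pointing down it reaches from about 0.375 to 0.975 m from the base axis. Payload 3.8 kg.
Tool frame: the origin (TCP) lies midway between the tips of the shut fingers; the grasp point (between the pads) lies 19 mm behind it; z points along the fingers, y is the line along which they close (so a half turn about z gives the same grasp; the last joint's range is limited). The gripper opens to 85 mm and grips with 20 to 120 N. Pads are 22 mm wide; open, the fingers measure 114 mm over their backs; the gripper's body (76 mm by 85 mm) begins 54 mm behind the grasp point. The pads swing forward as they close: fully open they stand 13 mm farther back than shut.
Start: joints at [1.104, 0.264, 1.604, -0, 1.274, -0.037], TCP at [0.281, 0.614, 0.231] pointing down, gripper open.
Joint ranges: [-2.63, 2.63], [-0.94, 2.18], [0.31, 2.57], [-1.31, 4.45], [0, 2.66], [-2.55, 2.55]. Speed limits (rad/s): [2.57, 2.57, 3.14, 3.14, 3.14, 3.14].

## Interface

Orientations are given as a rotation vector (axis times angle).
In Python, from workcell import read_state, vision, ticket gives the robot as it stands. The module is installed in compiled form; this text tells all that it offers.
- The arm moves only by the tool jog_arm, never from a script. Its arguments are lists of equal length, an entry for each row: "turn": the turn, a rotation vector about the tool's x, y, z in rad, a list of three; "delta_pos": the shift along the tool's x, y, z in m, a list of three; "gripper": the finger opening in m, from 0 to 0.0854. In form: {"turn": [[rx, ry, rz], ...], "delta_pos": [[dx, dy, dz], ...], "gripper": [gripper, ...]}. A call has 1 to 20 rows; each row shifts and turns the commanded pose from where the row before left it, along the tool's axes as they then stand; what a row does not reach is not made up. A row lasts 1/12 s, in which the tool goes at most 41.7 mm and 7.16 degrees, less where a joint would pass 70% of its speed; a pose out of reach is approached as far as the arm can. A call with a gripper value outside its range is refused whole. The fingers move at their own pace and stop on an object; "grip_force" is the grip in N (left out, the last holds). Time passes only in rows, so rows that do not move let the fingers close. It gives the time, the measured TCP pose, the force, the opening and the grip force at its end, in the units of the state.
- read_state(): the state, without advancing time (a new reading comes with each control period).
- vision.read_camera(name): name is "scene" or "top" or "wrist"; returns the picture (400x640x3 uint8, red, green, blue); there is no depth.
- vision.calibration(name): a dict with "vfov" (degrees; the focal length in pixels is half the picture's height over the tangent of half this angle, whatever the lens; pixels are square), "cx", "cy" (the principal point, pixels), "dist" ([k1, k2, p1, p2, k3] as OpenCV has them; the pictures are not rectified), "R" (3x3) and "t" (3): a world point X has camera coordinates R X + t; the wrist camera has in their place "mount" (4x4, takes a point from camera to tool coordinates, whose origin is the TCP and whose axes are the flange's). Camera axes: x right, y down, z forward; pixel columns grow to the right and rows downward; lengths in m; the calibration is good to about 2 mm. A picture is of the moment at which its call begins: read the wrist's pose just before it. calibration takes no time and is no camera call.
- ticket.finish_job(): hands the job in; it is judged then, once.
The state is a dict: "time": time; "q": joint angles; "joint_vel": joint speeds; "joint_torque": joint torques, N m; "tool_pos": TCP position; "tcp_rot": TCP orientation; "wrist_force": force on the tool from outside, world axes, zero at the start; "torque": the same for the moment, N m; "width": opening from 0.0 (shut) to 1.0 (fully open); "grip_force": force on a finger pad.
Only numpy, scipy, OpenCV 4.12 (cv2) and the standard library are available. Lean on these libraries where they do the work, as an engineer would, in place of code of your own. Each camera call takes 0.05 s, during which the arm holds its last target. There are 200 camera calls.

## Working session

There is one attempt and no reset: what is moved stays moved. The work goes in short steps, Python scripts to look and compute and a tool call to move; the robot and the scene stay as the last step left them, time stands still between calls to the robot, and variables do not carry over. Pictures are saved under pics/ and viewed, at most 11 in all, crops included, and the job is handed in when it is done.

Besides the shell and the picture viewer there is one more tool, called after "Request:" as name(argument=value, ...) on one line, values as JSON. jog_arm: Moves the arm, as the interface text tells. Its arguments: {"type":"object","properties":{"turn":{"type":"array","items":{"type":"array","items":{"type":"number"}}},"delta_pos":{"type":"array","items":{"type":"array","items":{"type":"number"}}},"gripper":{"type":"array","items":{"type":"number"}},"grip_force":{"type":"number"}},"required":["turn","delta_pos","gripper"]}

```bash
mkdir -p pics; cat > h.py <<'E'
import numpy as np,cv2
from workcell import read_state,vision,ticket
from scipy.spatial.transform import Rotation as Ro
def cam(n,s=None):
    c=vision.calibration(n)
    f=200/np.tan(np.radians(c['vfov'])/2)
    K=np.array([[f,0,c['cx']],[0,f,c['cy']],[0,0,1]]);d=np.array(c['dist'],float)
    if 'mount' in c:
        s=s or read_state();T=np.eye(4);T[:3,:3]=Ro.from_rotvec(s['tcp_rot']).as_matrix();T[:3,3]=s['tool_pos']
        M=np.linalg.inv(T@np.array(c['mount']));return K,d,M[:3,:3],M[:3,3]
    return K,d,np.array(c['R']),np.array(c['t'])
def plane(C,uv,z):
    K,d,R,t=C
    p=cv2.undistortPoints(np.array([[uv]],float),K,d)[0,0]
    r=R.T@np.array([p[0],p[1],1]);o=-R.T@t
    return o+r*(z-o[2])/r[2]
def proj(C,X):
    K,d,R,t=C
    return cv2.projectPoints(np.array([X],float),cv2.Rodrigues(R)[0],t,K,d)[0][0,0]
def save(n,im): cv2.imwrite('pics/'+n+'.png',im[:,:,::-1])
E
python3 - <<'E'
from h import *
s=read_state();print(s)
for n in('scene','top','wrist'):
    im=vision.read_camera(n);np.save(n+'.npy',im);save(n+'0',im)
    K,d,R,t=cam(n,s);print(n,-R.T@t,R[2],K[0,0],d)
E
```

```text
{'time': 0.0, 'q': array([ 1.10409997e+00,  2.64743422e-01,  1.60536850e+00, -3.38430535e-06,
        1.27371494e+00, -3.69031069e-02]), 'joint_vel': array([ 0.00020861,  0.00085396,  0.00091485, -0.00152337, -0.00078914,
       -0.0003323 ]), 'joint_torque': array([-5.84941481e-04, -5.15115058e+01, -3.67309105e+01,  1.19549309e-04,
        1.29284133e-02,  3.06501022e-06]), 'tool_pos': array([0.28093547, 0.61295279, 0.22997157]), 'tcp_rot': array([-0.66981347, -3.06878889,  0.00339949]), 'wrist_force': array([-0.564605  ,  0.19310451,  0.03653854]), 'torque': array([ 0.03523466,  0.01881135, -0.02503581]), 'grip_force': 0.0, 'width': 1.0037316201219015}
scene [-0.15209078  0.74571381  0.62506595] [ 0.58167194 -0.59639214 -0.55314932] 420.38691790559517 [-0.10884043  0.          0.          0.          0.        ]
top [0.33139911 0.21571722 1.13391536] [ 0.06371447 -0.03197476 -0.9974558 ] 391.5718425332985 [-0.07922412  0.          0.          0.          0.        ]
wrist [0.22070364 0.64226752 0.37172218] [ 0.24124142 -0.11285842 -0.96388047] 306.5669223815167 [-0.04094111  0.          0.          0.          0.        ]
```

View pics/scene0.png

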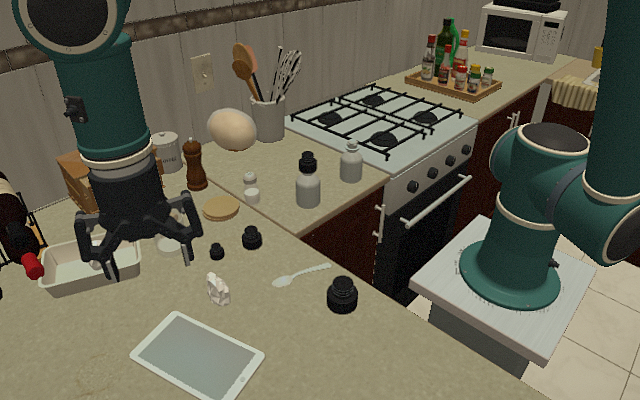

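View pics/top0.png

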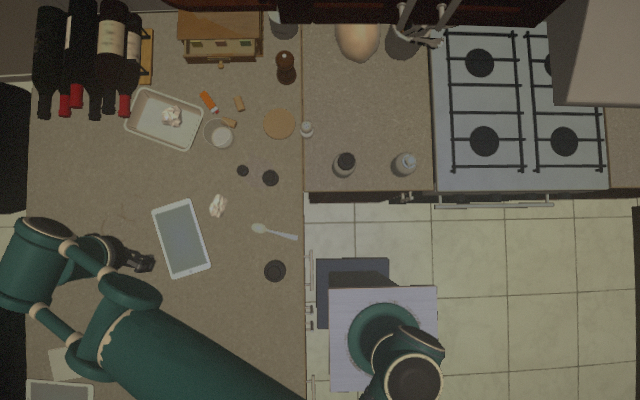

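The scene view shows three loose black caps: small at (217,251), medium at (251,238) and large at (342,295). In the top view they are at (243,170), (270,178) and (275,270). The capped bottle is at top (345,164) and scene (308,180). The open one is at top (405,163) and scene (350,162). By the description I want the middle cap, so I'll check its size next.

```bash
python3 - <<'E'
from h import *
t=np.load('top.npy');s=np.load('scene.npy');Ct=cam('top');Cs=cam('scene')
g=t.max(2)
for n,u,v in(('small',243,170),('mid',270,178),('large',275,270)):
    w=16;m=(g[v-w:v+w,u-w:u+w]<75).astype(np.uint8)
    N,L,S,c=cv2.connectedComponentsWithStats(m)
    i=1+np.argmax(S[1:,4]);p=c[i]+[u-w,v-w]
    print(n,S[i],p,'z.024',plane(Ct,p,.024),'diam',[(plane(Ct,p+[a/2,0],.024)-plane(Ct,p-[a/2,0],.024))[:2] for a in S[i][2:4]])
for n,p,q in(('mid',(270,178),(251,232)),('open',(405,162),(351,144)),('capped',(345,160),(308,156))):
    for z in (0.024,.044,.12,.145): print(n,z,plane(Ct,p,z)[:2],plane(Cs,q,z)[:2])
for n,p in(('tumbler',(219,138)),('shaker',(306,129)),('parcel',(218,206)),('brd',(279,123)),('pepper',(286,65)),('egg',(357,40)),('wall?',(405,25))): print(n,plane(Ct,p,.05)[:2])
a=cv2.resize(t[110:230,190:450],None,fx=3,fy=3,interpolation=2)
b=cv2.resize(s[120:280,190:390],None,fx=3,fy=3,interpolation=2)[:,:600]
save('crop',cv2.vconcat([a[:, :600]*1,b])[:, :][:1000]) if 0 else save('crop',b)
save('crop2',a)
E
```

```text
small [ 10  11  12  11 103] [242.30097087 170.04854369] z.024 [0.49089301 0.39802516 0.024     ] diam [array([-0.00050253, -0.03419876]), array([-0.00046065, -0.03134876])]
mid [  8   8  17  16 206] [270.09223301 177.69902913] z.024 [0.4678266 0.3190443 0.024    ] diam [array([-0.00067765, -0.04832445]), array([-0.00063778, -0.04548163])]
large [  5   6  22  22 381] [274.56955381 270.62467192] z.024 [0.20524656 0.30905875 0.024     ] diam [array([-0.00104502, -0.06174236]), array([-0.00104502, -0.06174236])]
mid 0.024 [0.46696861 0.3193129 ] [0.47876102 0.31456582]
mid 0.044 [0.46452573 0.31744617] [0.45776992 0.32891193]
mid 0.12 [0.45524278 0.31035259] [0.37800373 0.38342716]
mid 0.145 [0.45218918 0.30801918] [0.35176486 0.4013598 ]
open 0.024 [ 0.50869768 -0.06979827] [ 0.60473636 -0.18358529]
open 0.044 [ 0.50550287 -0.06465345] [ 0.57955353 -0.15266359]
open 0.12 [ 0.49336258 -0.04510315] [ 0.48385877 -0.03516112]
open 0.145 [ 0.48936906 -0.03867213] [0.45238023 0.003491  ]
capped 0.024 [0.51612959 0.1043391 ] [ 0.64468998 -0.03199799]
capped 0.044 [0.51280086 0.10634607] [ 0.61817772 -0.00612024]
capped 0.12 [0.50015168 0.11397254] [0.51743114 0.09221523]
capped 0.145 [0.49599076 0.11648125] [0.48429082 0.12456242]
tumbler [0.57870742 0.45910443]
shaker [0.60116942 0.21496242]
parcel [0.38802278 0.46135786]
brd [0.61920583 0.29065819]
pepper [0.7888097  0.26971047]
egg [0.86412509 0.06368257]
wall? [ 0.91230169 -0.07975127]
```

View pics/crop.png

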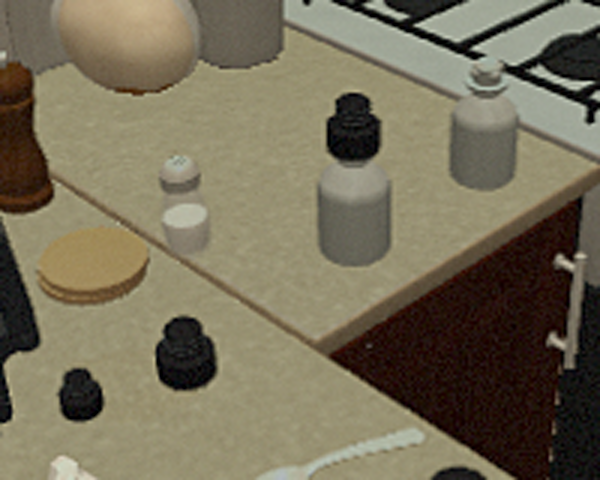

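View pics/crop2.png

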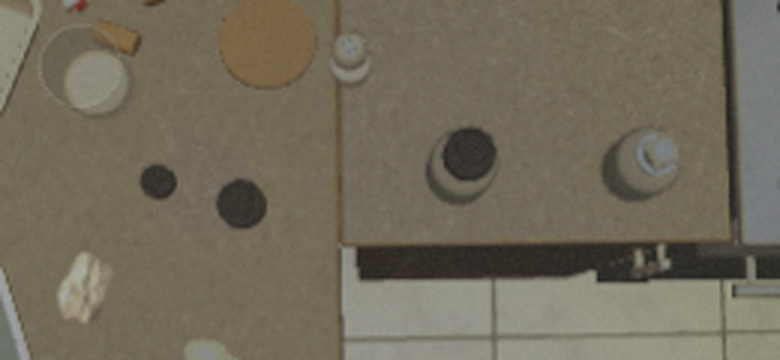

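The crops back the choice. The mid cap at top (270,178) measures about 46–48 mm, the small one about 33 mm and the large one about 62 mm. The right-hand bottle, at top (410,161) and scene (352,143), has a bare stud, so it is the open one.

```bash
cat >> h.py <<'E'
def delta(target):
    s=read_state();Rt=Ro.from_rotvec(s['tcp_rot']).as_matrix()
    return Rt.T@(np.array(target)-s['tool_pos'])
E
python3 - <<'E'
from h import *
s=read_state();print(Ro.from_rotvec(s['tcp_rot']).as_matrix().round(3));print(delta([.465,.319,.18]))
Ct=cam('top');Cs=cam('scene')
def tri(a,b):
    P=[]
    for C,u in((Ct,a),(Cs,b)):
        K,d,R,t=C;P.append((np.c_[R,t],cv2.undistortPoints(np.array([[u]],float),K,d)[0,0]))
    X=cv2.triangulatePoints(P[0][0],P[1][0],P[0][1],P[1][1]);return (X[:3]/X[3]).T[0]
X=tri((409.7,160.7),(352.3,142));print(X,proj(Ct,X),proj(Cs,X))
E
```

```text
[[-0.909  0.417 -0.001]
 [ 0.417  0.909 -0.002]
 [ 0.    -0.002 -1.   ]]
[-0.28984601 -0.19060282  0.05052301]
[ 0.49855858 -0.05950305  0.112156  ] [409.52232827 160.49823507] [352.56270552 141.99992778]
```

Request:
jog_arm(turn=[[0, 0, 0], [0, 0, 0], [0, 0, 0], [0, 0, 0], [0, 0, 0], [0, 0, 0], [0, 0, 0], [0, 0, 0], [0, 0, 0], [0, 0, 0], [0, 0, 0], [0, 0, 0], [0, 0, 0], [0, 0, 0]], delta_pos=[[-0.024, -0.016, 0.004], [-0.024, -0.016, 0.004], [-0.024, -0.016, 0.004], [-0.024, -0.016, 0.004], [-0.024, -0.016, 0.004], [-0.024, -0.016, 0.004], [-0.024, -0.016, 0.004], [-0.024, -0.016, 0.004], [-0.024, -0.016, 0.004], [-0.024, -0.016, 0.004], [-0.024, -0.016, 0.004], [-0.024, -0.016, 0.004], [0, 0, 0], [0, 0, 0]], gripper=[0.0854, 0.0854, 0.0854, 0.0854, 0.0854, 0.0854, 0.0854, 0.0854, 0.0854, 0.0854, 0.0854, 0.0854, 0.0854, 0.0854])

```text
time: 1.32
tool_pos: [0.4633, 0.3177, 0.1827]
tcp_rot: [-0.674, -3.067, 0.001]
wrist_force: [-0.8, 0.4, 0.4]
width: 0.997
grip_force: 0.0
```

```bash
cat > w.py <<'E'
from h import *
import sys
s=read_state();im=vision.read_camera('wrist');C=cam('wrist',s);save(sys.argv[1],im)
print(s['time'],s['tool_pos'],s['tcp_rot'],proj(C,[.467,.319,.024]))
m=(im.max(2)<60).astype(np.uint8)
N,L,S,c=cv2.connectedComponentsWithStats(m)
for i in range(1,N):
    if S[i,4]>300: print(S[i],c[i],plane(C,c[i],.024))
E
python3 w.py wrist1
```

```text
1.3167 [0.4633095  0.31765622 0.18265196] [-6.74311302e-01 -3.06730123e+00  1.16567899e-03] [321.70413023 190.98318459]
[    0     0   180    98 13765] [82.52074101 46.80653832] [0.25025304 0.17585342 0.024     ]
[388 163  34  32 812] [404.73768473 178.7820197 ] [0.49030832 0.39944778 0.024     ]
[ 304  169   44   46 1510] [325.38476821 191.82582781] [0.46934066 0.32199923 0.024     ]
[  62  178  172   90 2523] [149.64684899 220.53705906] [0.42024714 0.14227696 0.024     ]
[    0   251   640   149 48137] [319.52734902 352.0476141 ] [0.64387718 0.2348626  0.024     ]
```

View pics/wrist1.png

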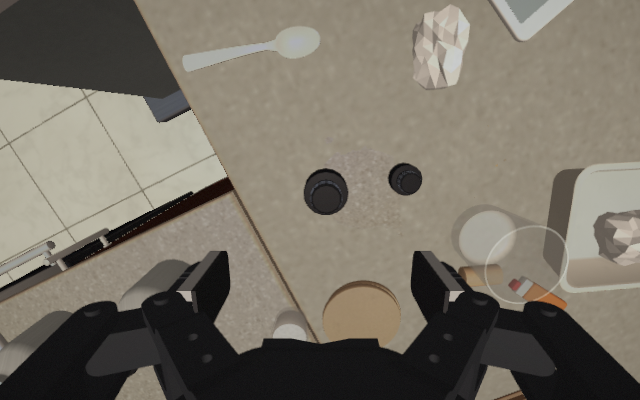

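The wrist view shows the mid cap at (325,192), with its knob top near (325,195), and the small cap at (405,179). The fingers are in the lower part of the picture. I'll go lower for a finer view.

```bash
python3 - <<'E'
from h import *
print(delta([.467,.320,.105]))
E
```

```text
[-0.00309667  0.0029036   0.07798155]
```

Request:
jog_arm(turn=[[0, 0, 0], [0, 0, 0], [0, 0, 0], [0, 0, 0], [0, 0, 0], [0, 0, 0]], delta_pos=[[-0.003, 0.003, 0.02], [0, 0, 0.02], [0, 0, 0.02], [0, 0, 0.018], [0, 0, 0], [0, 0, 0]], gripper=[0.07, 0.06, 0.06, 0.06, 0.06, 0.06])

```text
time: 1.87
tool_pos: [0.4656, 0.321, 0.1043]
tcp_rot: [-0.667, -3.068, 0.003]
wrist_force: [0.7, 0.5, -0.2]
width: 0.702
grip_force: 0.0
```

```bash
python3 w.py wrist2; python3 - <<'E'
import cv2
i=cv2.imread('pics/wrist2.png')[100:350,220:440]
cv2.imwrite('pics/c2.png',cv2.convertScaleAbs(cv2.resize(i,None,fx=2.4,fy=2.4,interpolation=2),alpha=2.5))
E
```

```text
1.8667 [0.46555545 0.32102324 0.10433288] [-6.67158035e-01 -3.06769389e+00  2.78548761e-03] [316.99106944 213.59385741]
[   0    0  125   91 8781] [54.09224462 42.24370801] [0.28084815 0.20600144 0.024     ]
[ 404  176   45   43 1446] [426.12932227 197.16320885] [0.48923587 0.39890015 0.024     ]
[ 293  183   59   62 2661] [321.895528   213.72491545] [0.46863573 0.32234255 0.024     ]
[  19  192  186  100 3501] [115.03856041 238.74550129] [0.41972459 0.16434384 0.024     ]
[    0   244   640   156 46728] [319.64160675 349.22699452] [0.58072569 0.26929735 0.024     ]
```

View pics/c2.png

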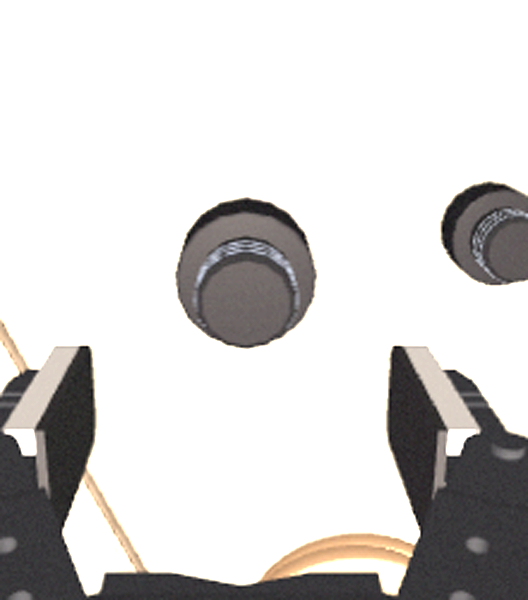

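The crop shows the knob top centred at (323,225) in full-picture pixels, and the skirt step ellipse centred at about (322.7,215.4).

```bash
python3 - <<'E'
from h import *
C=cam('wrist')
a=plane(C,(323.1,225),.044);b=plane(C,(322.7,215.4),.024);print(a,b)
w=[np.linalg.norm(plane(C,(323.1+k*19.8,225),.044)-a) for k in(1,-1)];print(w)
print(delta([*((a+b)[:2]/2),.05]))
E
```

```text
[0.47260302 0.32259449 0.044     ] [0.4719135  0.32278458 0.024     ]
[np.float64(0.013910075890512108), np.float64(0.013907572517474324)]
[-0.00452688  0.00334432  0.05573286]
```

Request:
jog_arm(turn=[[0, 0, 0], [0, 0, 0], [0, 0, 0], [0, 0, 0], [0, 0, 0], [0, 0, 0], [0, 0, 0], [0, 0, 0]], delta_pos=[[-0.0045, 0.0033, 0], [0, 0, 0.015], [0, 0, 0.015], [0, 0, 0.015], [0, 0, 0.015], [0, 0, 0.012], [0, 0, 0], [0, 0, 0]], gripper=[0.04, 0.04, 0.04, 0.04, 0.04, 0.04, 0.04, 0.04])

```text
time: 2.58
tool_pos: [0.4728, 0.3218, 0.0335]
tcp_rot: [-0.67, -3.069, 0.0]
wrist_force: [0.3, 0.6, 0.8]
width: 0.462
grip_force: 0.0
```

```bash
python3 w.py wrist3 | head -1; python3 - <<'E'
import cv2
i=cv2.imread('pics/wrist3.png')[130:400,170:470]
cv2.imwrite('pics/c3.png',cv2.convertScaleAbs(cv2.resize(i,None,fx=2,fy=2,interpolation=2),alpha=2.5))
E
```

```text
2.5833 [0.47278546 0.32183524 0.03353796] [-6.69916359e-01 -3.06930241e+00  6.37989376e-05] [308.28580135 241.86359621]
```

View pics/c3.png

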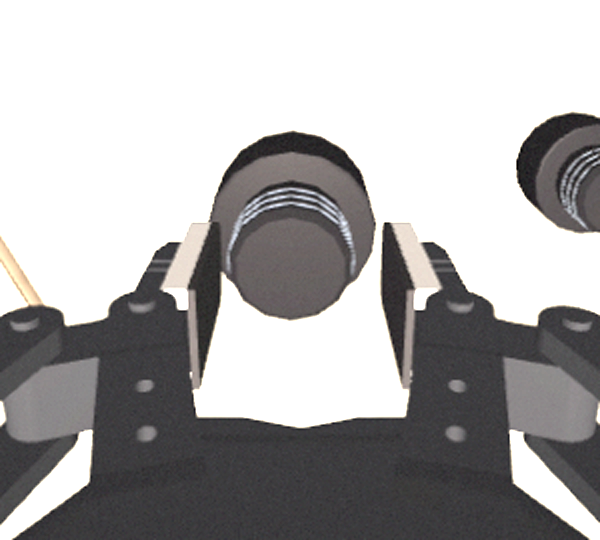

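```bash
python3 - <<'E'
from h import *
C=cam('wrist');s=read_state()
f=lambda p:(p[0]*1/2+170,p[1]/2+130)
print('knob',plane(C,f((292,263)),.044), 'px tcp',(proj(C,s['tool_pos'])-[170,130])*2)
Rt=Ro.from_rotvec(s['tcp_rot']).as_matrix()
for d in([.011,.02,-.003],[-.011,.02,-.003],[.011,.02,-.025]): print(d,(proj(C,s['tool_pos']+Rt@np.array(d))-[170,130])*2)
print(delta([*plane(C,f((292,263)),.044)[:2],.0335]))
E
```

```text
knob [0.47111423 0.3224762  0.044     ] px tcp [295.11491487 253.36853371]
[0.011, 0.02, -0.003] [377.33737924 217.18124887]
[-0.011, 0.02, -0.003] [374.22612796 298.28151975]
[0.011, 0.02, -0.025] [390.0939813  256.88975253]
[ 0.00214271 -0.00066717  0.00072747]
```

Request:
jog_arm(turn=[[0, 0, 0], [0, 0, 0], [0, 0, 0], [0, 0, 0], [0, 0, 0], [0, 0, 0]], delta_pos=[[0.004, -0.0022, 0], [0, 0, 0.004], [0, 0, 0.003], [0, 0, 0.002], [0, 0, 0], [0, 0, 0]], gripper=[0.036, 0.036, 0.036, 0.036, 0.036, 0.036], grip_force=25)

```text
time: 3.13
tool_pos: [0.4678, 0.3212, 0.0241]
tcp_rot: [-0.67, -3.069, 0.001]
wrist_force: [0.3, -1.0, 0.3]
width: 0.42
grip_force: 0.0
```

Request:
jog_arm(turn=[[0, 0, 0], [0, 0, 0], [0, 0, 0], [0, 0, 0]], delta_pos=[[0, 0, 0.001], [0, 0, 0.001], [0, 0, 0], [0, 0, 0]], gripper=[0.036, 0.036, 0.036, 0.036])

```text
time: 3.47
tool_pos: [0.4682, 0.3215, 0.023]
tcp_rot: [0.67, 3.069, 0.0]
wrist_force: [-0.7, -0.2, 5.3]
width: 0.421
grip_force: 2.6
```

Request:
jog_arm(turn=[[0, 0, 0], [0, 0, 0], [0, 0, 0], [0, 0, 0], [0, 0, 0], [0, 0, 0], [0, 0, 0]], delta_pos=[[0, 0, -0.002], [0, 0, 0], [0, 0, 0], [0, 0, 0], [0, 0, 0], [0, 0, 0], [0, 0, 0]], gripper=[0.036, 0.03, 0.025, 0.02, 0.02, 0.02, 0.02])

```text
time: 4.05
tool_pos: [0.4683, 0.3215, 0.0247]
tcp_rot: [0.67, 3.069, 0.001]
wrist_force: [-0.9, -0.3, 5.1]
width: 0.339
grip_force: 24.7
```

Width is 29 mm, which matches the knob, and the tips bear on the step. I'll firm the grip and lift.

Request:
jog_arm(turn=[[0, 0, 0], [0, 0, 0], [0, 0, 0], [0, 0, 0], [0, 0, 0], [0, 0, 0], [0, 0, 0], [0, 0, 0], [0, 0, 0], [0, 0, 0], [0, 0, 0], [0, 0, 0], [0, 0, 0]], delta_pos=[[0, 0, 0], [0, 0, 0], [0, 0, -0.005], [0, 0, -0.015], [0, 0, -0.025], [0, 0, -0.025], [0, 0, -0.025], [0, 0, -0.025], [0, 0, -0.025], [0, 0, -0.015], [0, 0, -0.01], [0, 0, 0], [0, 0, 0]], gripper=[0.015, 0.01, 0.01, 0.01, 0.01, 0.01, 0.01, 0.01, 0.01, 0.01, 0.01, 0.01, 0.01], grip_force=70)

```text
time: 5.13
tool_pos: [0.4678, 0.3212, 0.1939]
tcp_rot: [-0.67, -3.069, 0.0]
wrist_force: [0.1, -1.1, -0.6]
width: 0.323
grip_force: 69.0
```

```bash
python3 - <<'E'
from h import *
s=read_state();im=vision.read_camera('wrist');save('w4',im)
C=cam('wrist',s);print(s['tool_pos'],proj(C,s['tool_pos']+[0,0,-.025]),delta([.44,-.04,.2]),delta([.497,-.057,.2]))
E
```

```text
[0.46778007 0.32120038 0.1938591 ] [317.89728945 238.1189727 ] [-0.12564688 -0.33932842 -0.00673019] [-0.1845458  -0.33102728 -0.0068184 ]
```

Request:
jog_arm(turn=[[0, 0, 0], [0, 0, 0], [0, 0, 0], [0, 0, 0], [0, 0, 0], [0, 0, 0], [0, 0, 0], [0, 0, 0], [0, 0, 0], [0, 0, 0], [0, 0, 0], [0, 0, 0], [0, 0, 0], [0, 0, 0], [0, 0, 0], [0, 0, 0], [0, 0, 0], [0, 0, 0], [0, 0, 0], [0, 0, 0]], delta_pos=[[0, 0, -0.021], [-0.007, -0.01, 0], [-0.0135, -0.021, 0], [-0.0135, -0.021, 0], [-0.0135, -0.021, 0], [-0.0135, -0.021, 0], [-0.0135, -0.021, 0], [-0.0135, -0.021, 0], [-0.0135, -0.021, 0], [-0.0135, -0.021, 0], [-0.0135, -0.021, 0], [-0.0135, -0.021, 0], [-0.0135, -0.021, 0], [-0.0135, -0.021, 0], [-0.0135, -0.021, 0], [-0.0135, -0.021, 0], [-0.0135, -0.021, 0], [-0.007, -0.01, 0], [0, 0, 0], [0, 0, 0]], gripper=[0.01, 0.01, 0.01, 0.01, 0.01, 0.01, 0.01, 0.01, 0.01, 0.01, 0.01, 0.01, 0.01, 0.01, 0.01, 0.01, 0.01, 0.01, 0.01, 0.01])

```text
time: 6.85
tool_pos: [0.5244, -0.0739, 0.214]
tcp_rot: [-0.672, -3.067, -0.001]
wrist_force: [0.1, 0.5, -0.0]
width: 0.32
grip_force: 69.1
```

```bash
python3 - <<'E'
from h import *
s=read_state();im=vision.read_camera('wrist');save('w5',im);np.save('w5.npy',im)
C=cam('wrist',s);print(s['tool_pos'],proj(C,s['tool_pos']+[0,0,-.025]),proj(C,[.497,-.057,.12]),proj(C,s['tool_pos']))
i=cv2.convertScaleAbs(cv2.resize(im[120:370,190:450],None,fx=2.3,fy=2.3,interpolation=2),alpha=2.2);save('c5',i)
E
```

```text
[ 0.52441166 -0.07385673  0.21399525] [317.89243901 238.20256098] [323.41358317 166.20152601] [317.55569492 256.68021906]
```

View pics/c5.png

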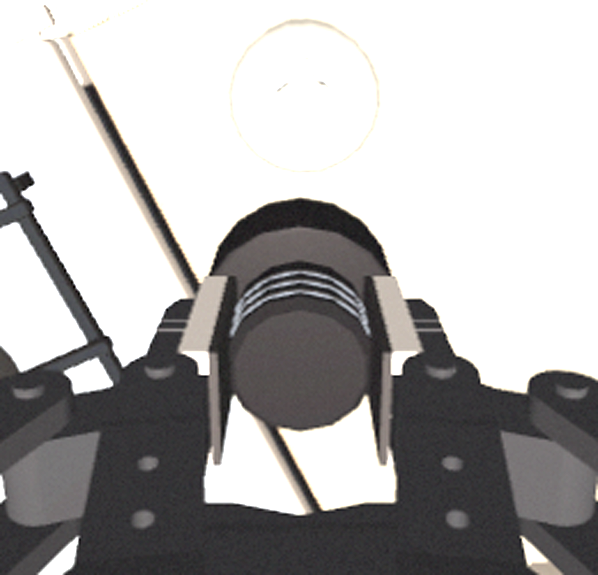

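```bash
python3 - <<'E'
from h import *
im=np.load('w5.npy')[115:215,255:385].astype(float)
i=np.clip((im-70)*1.35,0,255).astype(np.uint8);save('c6',cv2.resize(i,None,fx=6,fy=6,interpolation=2));print(im.min(),im.max())
E
```

```text
11.0 192.0
```

View pics/c6.png

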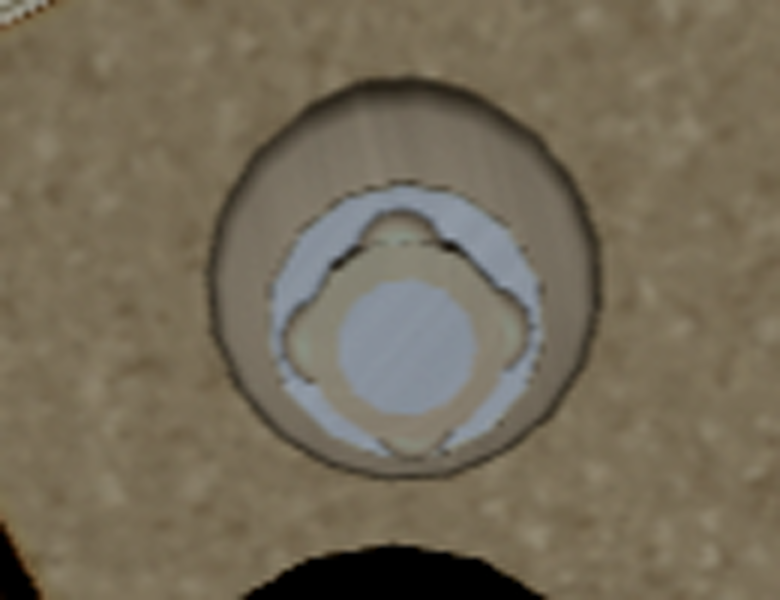

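The crop shows the stud top centred at (322.8,172.8) in full-picture pixels and the collar centre at about (322.8,168.2). The held cap is upright, with its knob top at (320.9,280).

```bash
python3 - <<'E'
from h import *
s=read_state();C=cam('wrist',s);p=s['tool_pos'];Rt=Ro.from_rotvec(s['tcp_rot']).as_matrix()
tl=lambda X:(Rt.T@(X-p)).round(4)
a=plane(C,(322.8,172.8),.12);b=plane(C,(322.8,168.2),.1);print('stud',a,tl(a),'collar',b,tl(b))
f=lambda x,y:(190+x/2.3,120+y/2.3)
zk=p[2]+.0193
for q in((301,367),(301,430),(230,367),(372,367)): print('knob',q,tl(plane(C,f(*q),zk)))
print('rim near',tl(plane(C,f(300,198),p[2]-.0247)),'step near',tl(plane(C,f(300,226),p[2]-.0007)))
print('pads inner tips',tl(plane(C,f(233,277),p[2]+.001)),tl(plane(C,f(369,277),p[2]+.001)))
E
```

```text
stud [ 0.50157366 -0.05891811  0.12      ] [0.0266 0.0034 0.0943] collar [ 0.5011753  -0.05854317  0.1       ] [0.027  0.0036 0.1143]
knob (301, 367) [-0.002   0.0016 -0.0193]
knob (301, 430) [-0.0161  0.0016 -0.0193]
knob (230, 367) [-0.0021 -0.0122 -0.0193]
knob (372, 367) [-0.002   0.0154 -0.0193]
rim near [0.0195 0.0015 0.0247] step near [0.0201 0.0014 0.0007]
pads inner tips [ 0.0092 -0.0129 -0.001 ] [ 0.0092  0.0162 -0.001 ]
```

Request:
jog_arm(turn=[[0, 0, 0], [0, 0, 0], [0, 0, 0], [0, 0, 0], [0, 0, 0], [0, 0, 0]], delta_pos=[[0, 0.0012, 0.012], [0, 0, 0.02], [0, 0, 0.02], [0, 0, 0.01], [0, 0, 0], [0, 0, 0]], gripper=[0.01, 0.01, 0.01, 0.01, 0.01, 0.01])

```text
time: 7.4
tool_pos: [0.5249, -0.0714, 0.1523]
tcp_rot: [-0.668, -3.068, -0.0]
wrist_force: [1.4, 0.1, -0.3]
width: 0.321
grip_force: 69.1
```

```bash
python3 - <<'E'
from h import *
s=read_state();im=vision.read_camera('wrist');np.save('w6.npy',im)
C=cam('wrist',s);print(s['tool_pos'],proj(C,[.5005,-.0585,.12]))
i=im[130:270,240:400].astype(float)
i=255*np.clip(i/190,0,1)**.6
save('c7',cv2.resize(i.astype(np.uint8),None,fx=4,fy=4,interpolation=2))
E
```

```text
[ 0.52492818 -0.07142973  0.15231703] [320.69549    189.19985537]
```

View pics/c7.png

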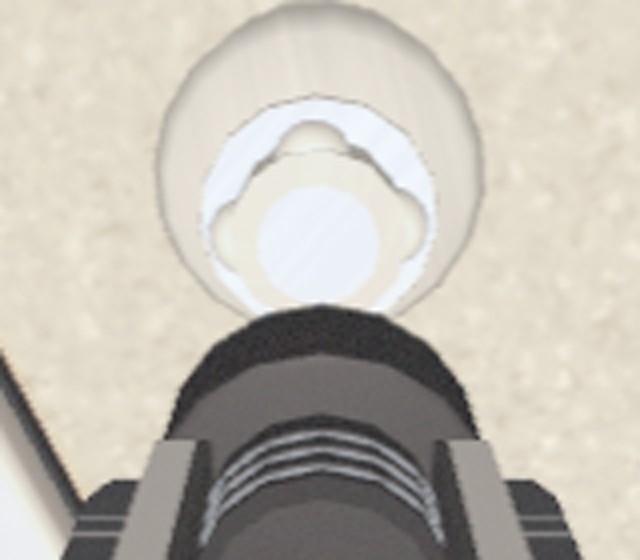

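This view shows the stud top centred at (319.6,191.1), the cap's near rim edge at (320.5,206) and the step edge at (320.5,218).

```bash
python3 - <<'E'
from h import *
s=read_state();C=cam('wrist',s);p=s['tool_pos'];Rt=Ro.from_rotvec(s['tcp_rot']).as_matrix()
tl=lambda X:(Rt.T@(X-p)).round(4)
print('stud',tl(plane(C,(319.6,191.1),.12)),'rim near',tl(plane(C,(320.5,206),p[2]-.0247)),'step',tl(plane(C,(320.5,218.25),p[2]-.0007)))
g=lambda x:240+x/4
print('stud w',tl(plane(C,(g(258),191.1),.12)),tl(plane(C,(g(379),191.1),.12)),Rt[:,2])
E
```

```text
stud [0.0261 0.001  0.0335] rim near [0.0195 0.0015 0.0247] step [0.0202 0.0015 0.0007]
stud w [ 0.0261 -0.0079  0.0335] [0.0261 0.0099 0.0335] [ 1.72019584e-04  2.86419587e-05 -9.99999985e-01]
```

Request:
jog_arm(turn=[[0, 0, 0], [0, 0, 0], [0, 0, 0], [0, 0, 0], [0, 0, 0], [0, 0, 0], [0, 0, 0]], delta_pos=[[0.01, -0.0005, 0], [0.01, 0, 0], [0.0093, 0, 0], [0, 0, 0.003], [0, 0, 0.003], [0, 0, 0.002], [0, 0, 0]], gripper=[0.01, 0.01, 0.01, 0.01, 0.01, 0.01, 0.01])

```text
time: 8.03
tool_pos: [0.4986, -0.0606, 0.1448]
tcp_rot: [-0.67, -3.069, 0.0]
wrist_force: [-0.5, -0.3, -1.0]
width: 0.318
grip_force: 69.1
```

Request:
jog_arm(turn=[[0, 0, 0], [0, 0, 0], [0, 0, 0], [0, 0, 0], [0, 0, 0]], delta_pos=[[0, 0, 0.0015], [0, 0, 0.0015], [0, 0, 0.0015], [0, 0, 0], [0, 0, 0]], gripper=[0.01, 0.01, 0.01, 0.01, 0.01])

```text
time: 8.45
tool_pos: [0.4988, -0.0606, 0.1406]
tcp_rot: [-0.67, -3.069, 0.0]
wrist_force: [-0.2, -0.1, -0.5]
width: 0.324
grip_force: 69.1
```

The rim is now below the stud's tip with no force, so it has threaded on. Next I press.

Request:
jog_arm(turn=[[0, 0, 0], [0, 0, 0], [0, 0, 0], [0, 0, 0], [0, 0, 0]], delta_pos=[[0, 0, 0.001], [0, 0, 0.001], [0, 0, 0.001], [0, 0, 0.001], [0, 0, 0]], gripper=[0.01, 0.01, 0.01, 0.01, 0.01])

```text
time: 8.87
tool_pos: [0.4992, -0.0604, 0.1378]
tcp_rot: [0.67, 3.069, 0.001]
wrist_force: [-2.6, 1.1, 6.4]
width: 0.321
grip_force: 69.7
```

Request:
jog_arm(turn=[[0, 0, 0], [0, 0, 0], [0, 0, 0], [0, 0, 0], [0, 0, 0]], delta_pos=[[0.0007, 0, 0.001], [0, 0, 0.001], [0, 0, 0.001], [0, 0, 0.001], [0, 0, 0]], gripper=[0.01, 0.01, 0.01, 0.01, 0.01])

```text
time: 9.28
tool_pos: [0.4984, -0.0602, 0.1328]
tcp_rot: [0.67, 3.069, 0.0]
wrist_force: [0.9, 1.2, 0.1]
width: 0.321
grip_force: 69.2
```

The click has happened: the force dropped with the rim at about 8 mm. I'll keep pressing until it is home.

Request:
jog_arm(turn=[[0, 0, 0], [0, 0, 0], [0, 0, 0], [0, 0, 0], [0, 0, 0], [0, 0, 0], [0, 0, 0]], delta_pos=[[0, 0, 0.002], [0, 0, 0.002], [0, 0, 0.002], [0, 0, 0.0015], [0, 0, 0.001], [0, 0, 0.001], [0, 0, 0]], gripper=[0.01, 0.01, 0.01, 0.01, 0.01, 0.01, 0.01])

```text
time: 9.87
tool_pos: [0.4989, -0.0606, 0.1251]
tcp_rot: [0.669, 3.068, -0.001]
wrist_force: [-3.2, 0.7, 10.3]
width: 0.327
grip_force: 71.3
```

Request:
jog_arm(turn=[[0, 0, 0], [0, 0, 0], [0, 0, 0], [0, 0, 0], [0, 0, 0], [0, 0, 0]], delta_pos=[[0.0004, 0, 0.001], [0, 0, 0.001], [0, 0, 0.001], [0, 0, 0], [0, 0, 0], [0, 0, 0]], gripper=[0.01, 0.01, 0.01, 0.01, 0.01, 0.01])

```text
time: 10.37
tool_pos: [0.5002, -0.0609, 0.1251]
tcp_rot: [0.669, 3.065, -0.001]
wrist_force: [-6.7, 0.1, 25.1]
width: 0.323
grip_force: 72.8
```

Request:
jog_arm(turn=[[0, 0, 0], [0, 0, 0], [0, 0, 0], [0, 0, 0], [0, 0, 0]], delta_pos=[[0.0007, 0.0003, 0], [0.0005, 0.0003, 0.0005], [0, 0, 0], [0, 0, 0], [0, 0, 0]], gripper=[0.01, 0.01, 0.01, 0.01, 0.01])

```text
time: 10.78
tool_pos: [0.4997, -0.0604, 0.125]
tcp_rot: [0.668, 3.064, -0.002]
wrist_force: [-7.8, -1.5, 26.5]
width: 0.319
grip_force: 73.1
```

```bash
python3 - <<'E'
from h import *
im=vision.read_camera('scene');save('fin',cv2.resize(im[60:260,180:440],None,fx=3,fy=3,interpolation=2))
s=read_state();print(s['time'],s['tool_pos'],s['wrist_force'],s['torque'],s['grip_force'],s['width'])
E
```

```text
10.8333 [ 0.49964394 -0.06039724  0.12503976] [-7.86289335 -1.37126293 26.17184184] [-0.32549737  1.37446642 -0.06621201] 73.07387547567487 0.32066877221952506
```

View pics/fin.png

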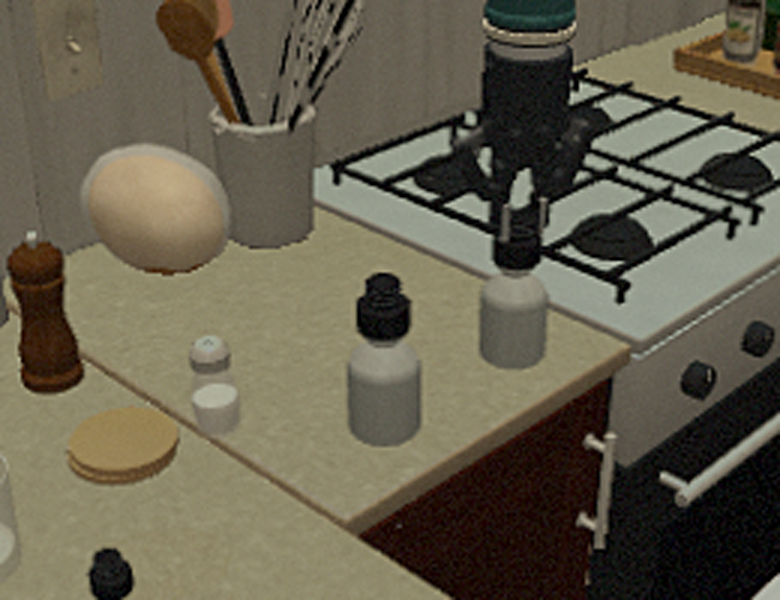

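The final view shows the cap seated on the upright right-hand bottle at (515,250). The other things are undisturbed, and the push is steady at 26 N.

```bash
python3 -c "
from h import *
print(ticket.finish_job())"
```

```text
the job is handed in; nothing more can be done
None
```

The middle-sized cap is clicked onto the open bottle and pressed home on its collar; I handed the job in at about 10.8 s with the cap still gripped and pressed at about 26 N, though the hand-in gave no verdict.

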